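# Push the filter shuttle's pin round its L-shaped slot into lock

## Robot

A 6-joint arm with a two-finger parallel gripper is mounted at the origin on the work surface. World frame = base frame: x ahead of the robot, y to its left, z up, the work surface at z = 0. Lengths are in m, angles in degrees, forces in N, time in s.
With the tool pointing down it reaches from about 0.4 to 0.825 m from the base axis. Payload 7 kg.
Tool frame: the origin (TCP) lies on the centre line of the jaws, within the pads' length; the fingertips stand 8 mm ahead of it and the grasp point (between the pads) lies 11 mm behind it (r.tcp_to_tips is the distance from the TCP to the fingertips, in m); z points along the fingers, y is the direction in which the jaws open and shut (so a half turn about z gives the same grasp; the last joint's range is limited). The gripper opens to 88 mm and grips with 3 to 60 N. Pads are 19 mm wide; open, the fingers measure 130 mm over their backs; the gripper's body (78 mm by 193 mm) begins 47 mm behind the grasp point.
Start: joints at [79.819, 20.546, 0.682, 0, -70.136, -16.507], TCP at [0.303, 0.603, 0.207] pointing down, gripper open.
Joint ranges: [-176.03, 176.03], [-82.01, 121.73], [-58.28, 71.71], [-173.87, 95.51], [-174.79, -0.11], [-173.66, 173.66]. Speed limits (degrees/s): [136.94, 136.94, 172.46, 180, 180, 180].

## Interface

Orientations are given as [roll, pitch, yaw] about the fixed x, y, z axes, in that order (R = Rz(yaw) Ry(pitch) Rx(roll)).
In Python, from plant import r gives the robot as it stands.
- The arm moves only by the tool drive_tool, never from a script. Its argument "plan" is text: rows parted by semicolons, each of 4 numbers parted by spaces: the shift along the tool's x, y, z in cm, then the turn about the tool's z in rad. A call has 1 to 8 rows; each row is the pose to reach, as a shift and turn from the pose commanded when the call began, along the tool's axes at that moment; what a row does not reach only later rows make up. A row lasts 1/8 s, in which the tool goes at most 62.5 mm and 10.7 degrees, less where a joint would pass 70% of its speed; a pose out of reach is approached as far as the arm can. A call with a gripper value outside its range is refused whole. "fingers" is the closure, from -1 (fully open) to 1 (shut), set as the call begins (left out, the last holds). The fingers move at their own pace and stop on an object; "squeeze" is the grip in N (left out, the last holds). Time passes only in rows, so rows that repeat a pose let the fingers close. It gives the time, the measured TCP pose, the force and the opening at its end, in the units of the state.
- r.get_state(): the state, without advancing time (a new reading comes with each control period).
- r.capture(name): name is "scene" or "top" or "wrist"; returns a dict with "frame" (384x512x3 uint8, red, green, blue), "fovy" (degrees; the focal length in pixels is half the picture's height over the tangent of half this angle, whatever the lens; pixels are square), "cx", "cy" (the principal point, pixels), "rvec" (rotation vector, rad) and "tvec" (3), from world to camera coordinates, as OpenCV has them. Camera axes: x right, y down, z forward; pixel columns grow to the right and rows downward; lengths in m; the calibration is good to about 2 mm. The wrist camera is an equidistant fisheye: a pixel r from the principal point sees the ray r / f radians off the axis. A picture is of the moment at which its call begins. There is no depth.
- r.close_job(): hands the job in, once; it reports no verdict.
The state is a dict: "time_s": time; "joints": joint angles; "qd": joint speeds; "joint_torque": joint torques, N m; "tcp_pos": TCP position; "eef_rot": TCP orientation; "contact_force": force on the tool from outside, world axes, zero at the start; "moment": the same for the moment, N m; "gripper_width": finger opening in m.
Only numpy, scipy, OpenCV 4.12 (cv2) and the standard library are available. Lean on these libraries where they do the work, as an engineer would, in place of code of your own. Each camera call takes 0.05 s, during which the arm holds its last target. There are 200 camera calls.

## Task

Bring the filter into the light path on the white filter shuttle: with a fingertip, push the upright steel pin along the long leg of the L-shaped slot to the corner, then push it sideways along the short leg until it is fully home at the closed end. Only push the pin, never pull it up; leave all the other things where they stand, and take the hand away at the end.

Things in the scene. Friction and masses are not known exactly. Their poses are not given: they have to be found in the camera images.
- shuttle: filter shuttle: white block, 250 mm long (own x), 200 mm wide (own y), top face 60 mm above the table, fixed, at a new place and angle each time. Origin: centre of its underside, at table height. In its top an L-shaped slot, 15 mm wide, 10 mm deep, with a black floor, and on the slot's -y side a black window, 160 x 40 mm, in which an amber filter in a square frame moves with the pin's travel
- slot_corner (a point): corner of the L at top-face height (shuttle x = +40, y = -15 mm). The long leg runs to it along the shuttle's +x, from x = -50 mm (positions of the pin's centre)
- slot_end (a point): where the pin's centre is when it is fully home at the closed end of the short leg, at top-face height (shuttle x = +40, y = +30 mm). The short leg runs from the corner along the shuttle's +y, 45 mm long
- pin_top (a point): centre of the flat top of a plain upright steel pin, 12 mm diameter, that rides captive in the slot with 1.5 mm play to each side. Its top is 42 mm above the shuttle's top face, 102 mm above the table. About 1 to 3 N push it; it stays where it is left and the slot's walls stop it
- travel (a joint): position of the pin along the shuttle's +x in m: 0 at the starting end of the long leg (shuttle x = -50 mm), 0.090 at the corner on the short leg's centre line (0.0915 against the far wall); starts between 0 and 0.035
- cross (a joint): position of the pin along the shuttle's +y in m: 0 on the long leg's centre line, 0.045 at the closed end of the short leg (fully home); can only grow past 0.002 at the corner
- lift (a joint): how far the pin is pulled up, in m: 0 at rest, held down by a weak spring (2.4 N, 0.12 N more per mm), at most 0.012
- objective: bystander: microscope objective, bright steel, 28 mm diameter, 42 mm tall, standing on the shuttle's top near its -x +y corner; origin under its centre
- lens_cap: bystander: black plastic cap, 32 mm diameter, 12 mm high, lying on the shuttle's top beside its +y edge; origin under its centre
- filter_ring: bystander: bare aluminium ring, 32 mm outer diameter, 7 mm high, lying on the shuttle's top near its +x +y corner; origin under its centre
- oil_bottle: bystander: small amber bottle with a black cap, 28 mm diameter, 55 mm tall, on the table close beside the shuttle's +y side; origin under its centre
- dish: bystander: clear shallow dish, 60 mm diameter, 14 mm high, on the table close beside the shuttle's +y side; origin under its centre
- jar: bystander: white jar with a black lid, 52 mm diameter, 75 mm tall, on the table close beside the shuttle's -y side; origin under its centre
- slide_box: bystander: grey plastic slide box, 85 x 85 x 34 mm, on the table to the robot's right; origin under its centre

How it is judged:
By the outcome, as a careful person would: the job done as asked, in the order asked, and still so for the second after the job is handed in, with the robot touching nothing.
It also fails if it takes over 51 s, if anything falls off the work surface, if the arm or the gripper's body presses on something with over 40 N, if the wrist force passes 120 N, or if a joint passes its speed limit or range.

## Working session

There is one attempt and no reset: what is moved stays moved. The work goes in short steps, Python scripts to look and compute and a tool call to move; the robot and the scene stay as the last step left them, time stands still between calls to the robot, and variables do not carry over. Pictures are saved under pics/ and viewed, about 8 in all and at most 12, crops included, and the job is handed in when it is done.

Besides the shell and the picture viewer there is one more tool, called after "Request:" as name(argument=value, ...), one argument or row to a line, values as JSON. drive_tool: Moves the arm, as the interface text tells. Its arguments: {"type":"object","properties":{"plan":{"type":"string"},"fingers":{"type":"number"},"squeeze":{"type":"number"}},"required":["plan"]}

```bash
mkdir -p pics; ls
cat > h.py <<'E'
import numpy as np, cv2
from plant import r
def cap(n,f):
    c=r.capture(n); cv2.imwrite(f'pics/{f}.png',c['frame'][:,:,::-1]); 
    np.save(f'pics/{f}.npy',{k:v for k,v in c.items()},allow_pickle=True); return c
def load(f): return np.load(f'pics/{f}.npy',allow_pickle=True).item()
def ray(c,u,v,fish=False):
    f=192/np.tan(np.radians(c['fovy'])/2); x=(u-c['cx']);y=(v-c['cy'])
    if fish:
        q=np.hypot(x,y); t=q/f; d=np.array([x/q*np.sin(t),y/q*np.sin(t),np.cos(t)]) if q>0 else np.array([0,0,1.])
    else: d=np.array([x/f,y/f,1])
    R=cv2.Rodrigues(np.array(c['rvec'],float))[0]; t=np.array(c['tvec'],float).ravel()
    return -R.T@t, R.T@d
def onz(c,u,v,z,fish=False):
    o,d=ray(c,u,v,fish); return o+d*(z-o[2])/d[2]
E
python3 - <<'E'
from h import *
a=cap('top','top1'); b=cap('scene','sc1')
for c in(a,b): print(c['fovy'],c['cx'],c['cy'],ray(c,256,192))
cv2.imwrite('pics/top1b.png',cv2.resize(a['frame'][:,:,::-1],(800,600),interpolation=cv2.INTER_CUBIC))
print(r.get_state())
E
```

```text
pics
46.418779228368074 260.76944549925 190.657658460764 (array([ 0.46581178, -0.06901077,  1.14080186]), array([ 0.10082704,  0.02773985, -0.99457873]))
57.546211234218056 257.5926177620167 193.09753262415765 (array([ 1.0978433 , -0.03528966,  0.66381076]), array([-0.6872615 , -0.02554493, -0.72598188]))
{'time_s': 0.1, 'joints': array([ 7.98171629e+01,  2.05879118e+01,  6.39451194e-01, -1.49338201e-02,
       -7.01349372e+01, -1.65054849e+01]), 'qd': array([ 0.00197467, -0.06307323,  0.12140114,  0.11418726, -0.07053588,
        0.00733117]), 'joint_torque': array([-1.24008424e-03, -5.84164596e+01,  2.93750918e+01,  7.01545671e+00,
        1.02001536e-02, -3.89259458e-05]), 'tcp_pos': array([0.30301941, 0.60265873, 0.2058219 ]), 'eef_rot': array([ 1.79916050e+02, -1.02347349e-02, -2.66933993e+01]), 'contact_force': array([0.07273839, 0.12467025, 0.04642788]), 'moment': array([-0.05074094, -0.04270971,  0.02616645]), 'gripper_width': 0.08796259116133488}
```

View pics/top1b.png

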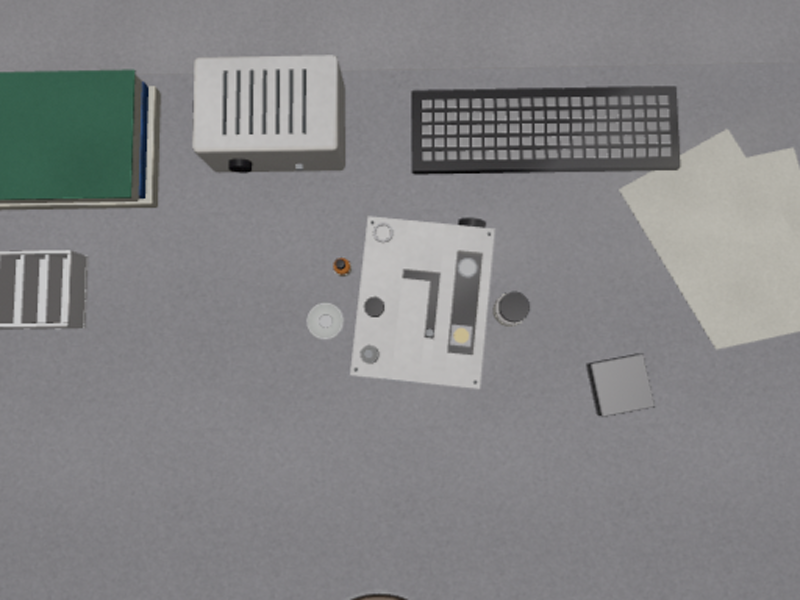

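View pics/sc1.png

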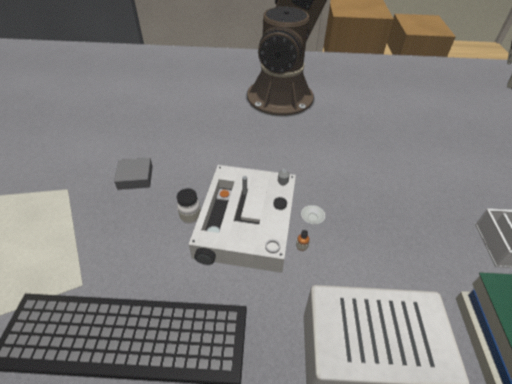

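Top view (800×600): shuttle corners are at about (369,216), (495,229), (480,388) and (351,375). The pin is near (430,333), the slot corner near (433,273) and the short leg's end near (405,273), so +x is up and +y is left.

```bash
cat >> h.py <<'E'
def shuttle(c):
    g=c['frame'].astype(int); m=((g.min(2)>150)).astype(np.uint8)
    m[:, :]=cv2.morphologyEx(m,cv2.MORPH_OPEN,np.ones((3,3)))
    n,l,s,ce=cv2.connectedComponentsWithStats(m)
    return m,n,l,s,ce
E
python3 - <<'E'
from h import *
c=load('top1'); S=512/800
g=c['frame'].astype(int)
for (u,v) in [(369,216),(495,229),(480,388),(351,375)]: print(onz(c,u*S,v*S,.06))
m=(g.min(2)>150).astype(np.uint8); m=cv2.morphologyEx(m,cv2.MORPH_OPEN,np.ones((3,3)))
n,l=cv2.connectedComponents(m); k=l[int(320*S),int(390*S)]
p=cv2.findContours((l==k).astype(np.uint8),0,1)[0][0]
h=cv2.convexHull(p); rc=cv2.minAreaRect(h); bx=cv2.boxPoints(rc); print(rc,bx/S)
P=np.array([onz(c,*q,.06) for q in bx])[:,:2]
print(P, [np.linalg.norm(P[i]-P[i-1]) for i in range(4)]); ctr=P.mean(0); print('ctr',ctr)
# edge angle: long side
e=P-np.roll(P,1,0); L=np.linalg.norm(e,axis=1)
d=e[L>.22][0]; d=d*np.sign(d[0]); a=np.arctan2(d[1],d[0]); print('yaw',np.degrees(a))
R=np.array([[np.cos(a),-np.sin(a)],[np.sin(a),np.cos(a)]])
for nm,q in dict(start=(-.05,-.015),corner=(.04,-.015),end=(.04,.03)).items(): print(nm,ctr+R@np.array(q))
f=np.array(onz(c,430*S,333*S,.102))[:2]; print('pin',f,R.T@(f-ctr))
x0,y0,x1,y1=[int(t*S) for t in (340,205,540,400)]
cv2.imwrite('pics/crop1.png',cv2.resize(c['frame'][y0:y1,x0:x1,::-1],None,fx=4.6,fy=4.6,interpolation=cv2.INTER_CUBIC)); print(x0,y0)
E
```

```text
[0.7088713  0.00872291 0.06      ]
[ 0.68530852 -0.18869605  0.06      ]
[ 0.43857201 -0.16005429  0.06      ]
[0.46036092 0.037588   0.06      ]
((270.5255126953125, 192.9601593017578), (83.84602355957031, 103.2683334350586), 6.072456359863281) [[349.0243  374.79645]
 [366.09366 214.34508]
 [496.36795 228.20407]
 [479.2986  388.65543]]
[[ 0.46070322  0.04063114]
 [ 0.71158971  0.01329225]
 [ 0.68654434 -0.19086287]
 [ 0.43758793 -0.15896219]] [np.float64(0.20092738151141998), np.float64(0.25237164546095353), np.float64(0.20568564612967163), np.float64(0.25099192082106697)]
ctr [ 0.5741063  -0.07397542]
yaw -6.218934348879803
start [ 0.52277562 -0.08347075]
corner [ 0.61224599 -0.09322026]
end [ 0.61712074 -0.04848508]
pin [ 0.52134742 -0.08412923] [-0.05134846 -0.01580931]
217 131
```

View pics/crop1.png

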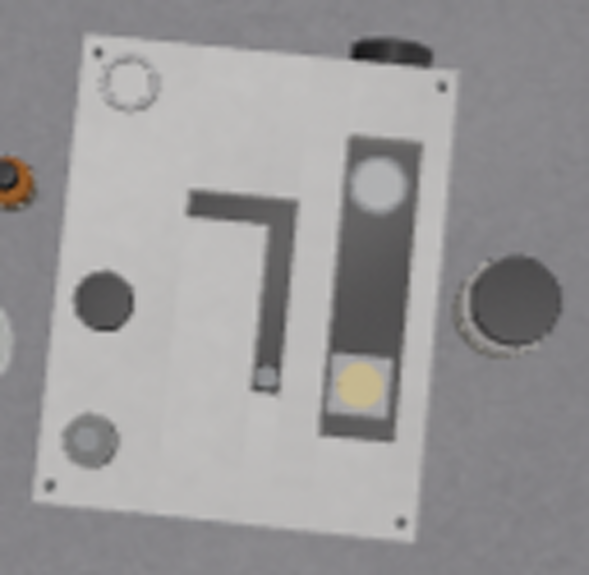

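The crop shows the pin near (266,376), at the start of the long leg (travel about 0), and the slot corner near (285,207). The other items are where the task describes them. I'll fly the closed hand to a hover behind the pin, aligning tool x with shuttle x.

Request:
drive_tool(
  plan="2 2.3 0 -0.03; 6 6.5 0 -0.08; 10 11 0 -0.13; 14 15.4 0 -0.18; 18 19.8 0 -0.23; 22 24.2 0 -0.28; 26 28.6 0 -0.32; 30 33 0 -0.354",
  fingers=1,
  squeeze=10,
)

```text
time_s: 1.1
tcp_pos: [0.4229, 0.1716, 0.2067]
eef_rot: [-180.0, -0.0, -6.3]
contact_force: [2.4, 1.0, -0.2]
gripper_width: 0.0133
```

Request:
drive_tool(
  plan="1.8 4.5 0 0; 3.6 9 0 0; 5.4 13.5 0 0; 7.2 18 0 0; 8.6 21.5 0 0; 9.5 23.8 0 0; 9.8 24.5 0 0; 9.8 24.5 0 0",
)

```text
time_s: 2.1
tcp_pos: [0.4928, -0.081, 0.2064]
eef_rot: [180.0, 0.0, -6.5]
contact_force: [0.6, -0.1, 0.4]
gripper_width: 0.0001
```

Run:
```python
from h import *
c=cap('wrist','w1'); print(c['fovy'],c['cx'],c['cy'],ray(c,256,192,True)); b=cap('scene','sc2')
s=r.get_state(); print(s['time_s'],s['tcp_pos'],s['eef_rot'],s['contact_force'],s['gripper_width'])
```

```text
65.70646984690485 253.28573448544162 193.54691278343026 (array([ 0.57184212, -0.08916062,  0.38556338]), array([-0.2849346 ,  0.02374656, -0.95825277]))
2.2 [ 0.49283639 -0.08033683  0.20659829] [-1.79990716e+02  9.54483133e-03 -6.38514643e+00] [ 0.18928672  0.23948028 -0.23652977] 0.0006424931631309074
```

View pics/w1.png

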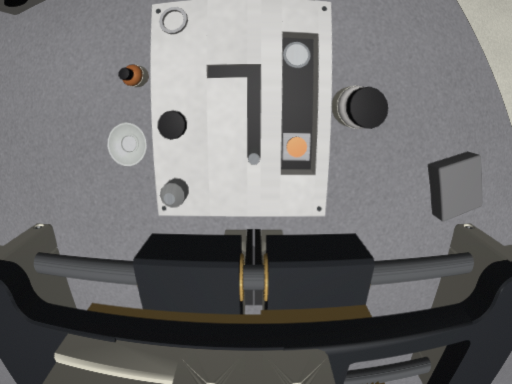

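Wrist view: the pin top is near (253,158). The long leg runs straight up at u≈247–260 to the corner at (254,71), and the short leg ends at u≈207. The objective is at (172,193), clear of the fingers.

Run:
```python
from h import *
c=load('w1')
P={}
for n,u,v,z in [('pin',253.5,159,.102),('TL',152,1,.06),('TR',331,1,.06),('BR',327.5,216,.06),('BL',158,216,.06),('cornTR',260.5,65,.06),('endTL',207,65.5,.06),('endBL',207,78,.06),('innr',247.5,78,.06)]:
    P[n]=onz(c,u,v,z,True)[:2]; print(n,P[n].round(4))
e=np.array([P['BR'],P['BL']]); d=e[1]-e[0]; print('edge yaw from bottom edge',np.degrees(np.arctan2(d[1],d[0]))-90,np.linalg.norm(d))
a=np.radians(-6.4);R=np.array([[np.cos(a),-np.sin(a)],[np.sin(a),np.cos(a)]])
ctr=np.array([.5737,-.0748])
for n,p in P.items(): print(n,(1000*R.T@(p-ctr)).round(1))
```

```text
pin [ 0.5209 -0.0834]
TL [0.7128 0.0103]
TR [ 0.6862 -0.189 ]
BR [ 0.4355 -0.163 ]
BL [0.4583 0.0406]
cornTR [ 0.6157 -0.1018]
endTL [ 0.6228 -0.0445]
endBL [ 0.6089 -0.0429]
innr [ 0.6029 -0.0863]
edge yaw from bottom edge -6.3784296232051645 0.2049436110961283
pin [-51.5 -14.5]
TL [128.7 100. ]
TR [ 124.5 -101. ]
BR [-127.5 -103.1]
BL [-127.6  101.9]
cornTR [ 44.8 -22.1]
endTL [45.4 35.6]
endBL [31.4 35.6]
innr [30.3 -8.2]
```

Request:
drive_tool(
  plan="0 0 2 0; 0 0 4.5 0; 0 0 7 0; 0 0 9 0; 0 0 10.3 0; 0 0 11 0; 0 0 11.3 0; 0 0 11.3 0",
)

```text
time_s: 3.2
tcp_pos: [0.4933, -0.0808, 0.094]
eef_rot: [-180.0, -0.0, -6.4]
contact_force: [-0.4, -0.2, 0.4]
gripper_width: 0.0002
```

Request:
drive_tool(
  plan="0.3 0 0 0; 0.6 0 0 0; 0.9 0 0 0; 1.2 0 0 0; 1.5 0 0 0; 1.8 0 0 0; 2.1 0 0 0; 2.4 0 0 0",
)

```text
time_s: 4.2
tcp_pos: [0.5171, -0.0836, 0.0937]
eef_rot: [180.0, -0.0, -6.4]
contact_force: [-0.6, 0.1, -0.2]
gripper_width: 0.0006
```

Run:
```python
from h import *
c=cap('wrist','w2'); 
cv2.imwrite('pics/w2c.png',cv2.resize(c['frame'][0:300,130:390,::-1],None,fx=2,fy=2))
s=r.get_state(); print(s['time_s'],s['tcp_pos'],s['eef_rot'],s['contact_force'],s['gripper_width'])
```

```text
4.25 [ 0.51745108 -0.08361637  0.09365657] [ 1.79997301e+02 -7.91212195e-03 -6.39984772e+00] [ 1.06561254 -0.36970183  1.06181912] 0.0006491879236501809
```

View pics/w2c.png

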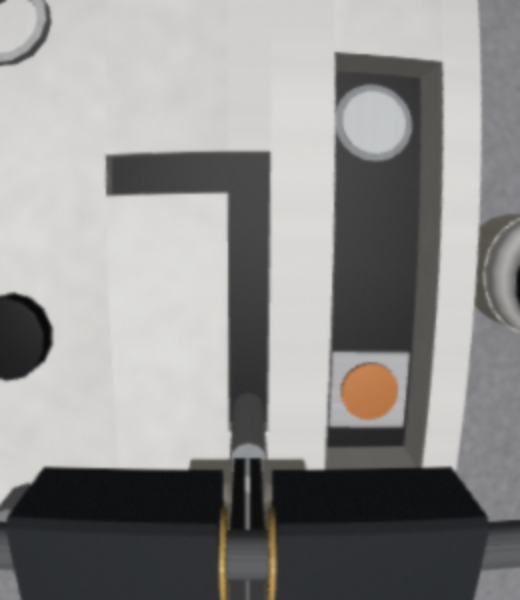

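The pin top is right at the fingertip front (248,450 in the crop), centred on it. I'll push along the long leg.

Request:
drive_tool(
  plan="0.6 0 0 0; 1.2 0 0 0; 1.8 0 0 0; 2.4 0 0 0; 3.0 0 0 0; 3.6 0 0 0; 4.2 0 0 0; 4.8 0 0 0",
)

```text
time_s: 5.25
tcp_pos: [0.565, -0.089, 0.0937]
eef_rot: [180.0, 0.0, -6.4]
contact_force: [-0.5, -0.7, -0.5]
gripper_width: 0.0003
```

Request:
drive_tool(
  plan="0.4 0 0 0; 0.8 0 0 0; 1.2 0 0 0; 1.6 0 0 0; 1.9 0 0 0; 2.2 0 0 0; 2.4 0 0 0; 2.5 0 0 0",
)

```text
time_s: 6.25
tcp_pos: [0.5895, -0.0918, 0.0937]
eef_rot: [180.0, 0.0, -6.4]
contact_force: [-0.6, 0.2, 0.4]
gripper_width: 0.0002
```

Run:
```python
from h import *
c=cap('wrist','w3'); 
cv2.imwrite('pics/w3c.png',cv2.resize(c['frame'][60:320,130:390,::-1],None,fx=2.3,fy=2.3))
s=r.get_state(); print(s['time_s'],s['tcp_pos'],s['eef_rot'],s['contact_force'],s['gripper_width'])
```

```text
6.3 [ 0.58959253 -0.09177968  0.09362262] [ 1.79997819e+02  1.56632872e-03 -6.40519620e+00] [ 0.41786566 -0.48097601 -0.27999606] 0.00042859365325395907
```

View pics/w3c.png

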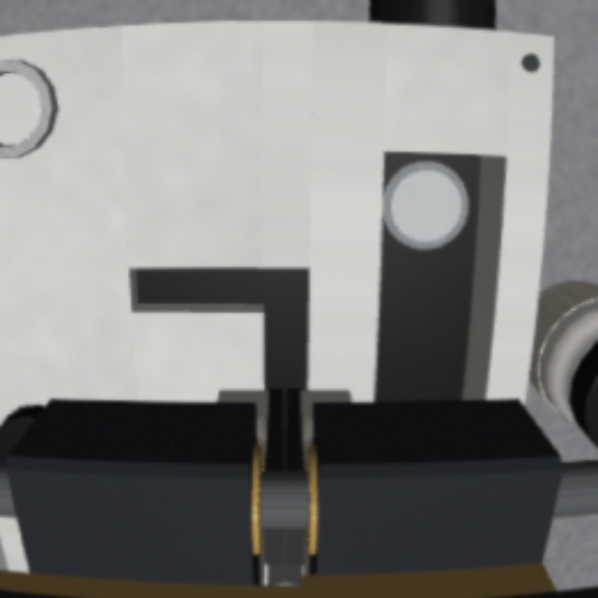

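The pin isn't visible ahead of the fingertip in this view, and the filter hasn't appeared in the window. I'll check from the other cameras.

Run:
```python
from h import *
ctr=np.array([.573,-.0753]);a=np.radians(-6.4);R=np.array([[np.cos(a),-np.sin(a)],[np.sin(a),np.cos(a)]])
for f,u,v,z in [('w2',254,226,.102),('w2',254,230,.085),('w3',254,229.6,.085),('w3',254,229.6,.102),('w3',254,312,.102)]:
    print(f,u,v,z,(R.T@(onz(load(f),u,v,z,True)[:2]-ctr)*1000).round(1))
a1=cap('top','top2')['frame']; b=cap('scene','sc3')['frame']
A=cv2.resize(a1[125:265,210:350],(560,560),interpolation=2); B=cv2.resize(b[150:290,170:310],(560,560),interpolation=2)
cv2.imwrite('pics/cmp.png',cv2.resize(np.hstack([A,B])[:,:,::-1],(800,400)))
```

```text
w2 254 226 0.102 [-48.3 -14. ]
w2 254 230 0.085 [-58.6 -14.1]
w3 254 229.6 0.085 [ 14.6 -14.1]
w3 254 229.6 0.102 [ 22.1 -14. ]
w3 254 312 0.102 [-44.3 -14.1]
```

View pics/cmp.png

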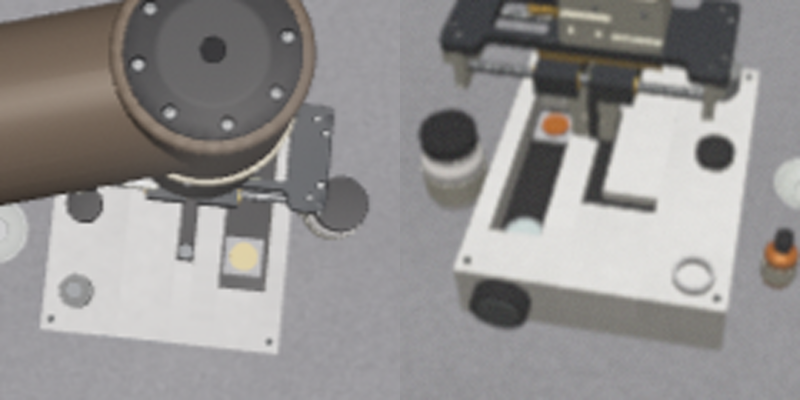

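The pin was left at its start: top view shows it at (185,250) with the filter at (243,257). The hand went past without moving it. A closer look at the fingertips should show why.

Run:
```python
from h import *
b=load('sc3')['frame'][150:215,205:270]; w=load('w3')['frame'][215:330,200:310]
cv2.imwrite('pics/zoom.png',np.hstack([cv2.resize(b,(400,400),interpolation=2),cv2.resize(w,(383,400),interpolation=2)])[:,:,::-1])
```

```text
(no output)
```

View pics/zoom.png

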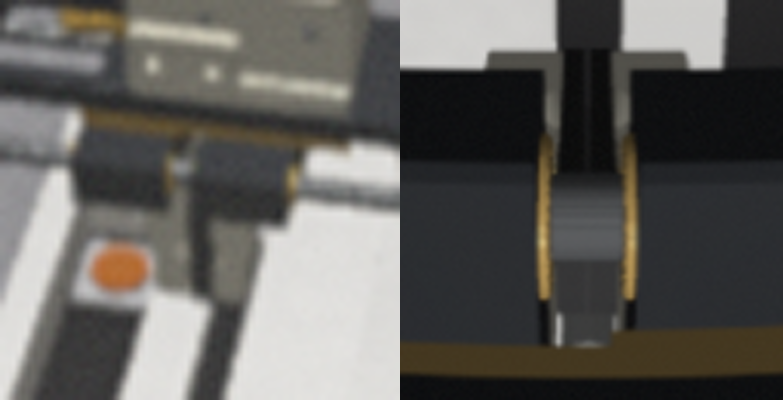

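Run:
```python
from h import *
print(r.tcp_to_tips, [x for x in dir(r) if x[0]!='_'])
ctr=np.array([.573,-.0753]);a=np.radians(-6.4);R=np.array([[np.cos(a),-np.sin(a)],[np.sin(a),np.cos(a)]])
for u,v in [(236,198),(242.4,199.6),(239,198.7)]:
  for z in(.06,.085,.10,.12): print(u,z,(R.T@(onz(load('sc3'),u,v,z)[:2]-ctr)*1000).round(1))
print(r.get_state()['joints'])
```

```text
0.008 ['Unreachable', 'capture', 'close_job', 'get_state', 'tcp_to_tips']
236 0.06 [-21.1 -29.4]
236 0.085 [  1.2 -24.1]
236 0.1 [ 14.6 -20.9]
236 0.12 [ 32.4 -16.7]
242.4 0.06 [-18.8 -13.7]
242.4 0.085 [ 3.4 -9.1]
242.4 0.1 [16.7 -6.3]
242.4 0.12 [34.4 -2.6]
239 0.06 [-20.2 -22. ]
239 0.085 [  2.1 -17.1]
239 0.1 [ 15.4 -14.1]
239 0.12 [ 33.2 -10.1]
[ 9.90668125e+00  1.87214669e+01 -1.79672900e+01 -1.76321520e-03
 -5.33160681e+01  7.36874818e+01]
```

Crossing the wrist and scene rays puts the closed fingertips at z≈0.113. That is about 28 mm higher than the nominal offset and above the pin top at 0.102, so the hand passed over the pin without touching anything. I'll go back and come in lower, watching the force.

Request:
drive_tool(
  plan="0 0 -1 0; -2 0 -1.5 0; -4 0 -1.5 0; -6 0 -1.5 0; -8 0 -1.5 0; -9.3 0 -1.5 0; -9.9 0 -1.2 0; -9.9 0 -1 0",
)

```text
time_s: 7.4
tcp_pos: [0.4912, -0.0806, 0.1037]
eef_rot: [-180.0, -0.0, -6.4]
contact_force: [0.6, -0.1, 0.4]
gripper_width: 0.0004
```

Request:
drive_tool(
  plan="0 0 0.6 0; 0 0 1.2 0; 0 0 1.8 0; 0 0 2.4 0; 0 0 2.8 0; 0 0 3.1 0; 0 0 3.3 0; 0 0 3.3 0",
)

```text
time_s: 8.4
tcp_pos: [0.491, -0.0807, 0.0706]
eef_rot: [180.0, 0.0, -6.4]
contact_force: [0.9, -0.8, -0.8]
gripper_width: 0.0004
```

Run:
```python
from h import *
w=cap('wrist','w4')['frame'][120:320,150:360]; b=cap('scene','sc4')['frame'][130:230,180:285]
s=r.get_state(); print(s['time_s'],s['tcp_pos'],s['contact_force'],s['gripper_width'])
cv2.imwrite('pics/v4.png',np.hstack([cv2.resize(b,(400,400),interpolation=2),cv2.resize(w,(400,400),interpolation=2)])[:,:,::-1])
```

```text
8.5 [ 0.49116239 -0.08071411  0.07080399] [ 0.37372641 -1.46761647  0.39780637] 0.0005903599566571149
```

View pics/v4.png

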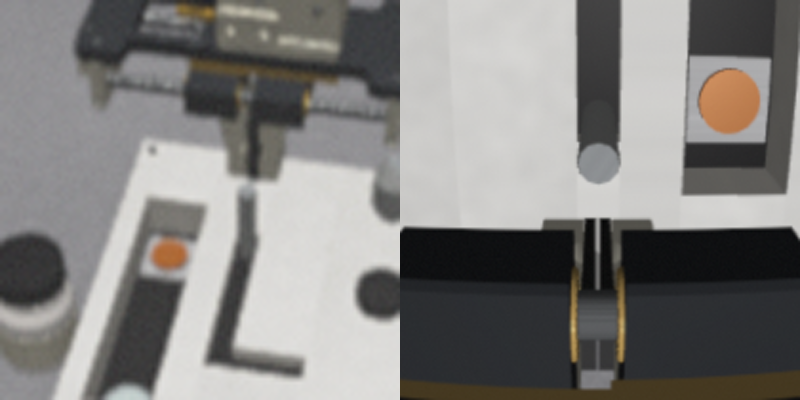

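Left: the fingertip end is at (255,178), with the pin top just ahead at (248,190). Right: the pin top is at (598,163), with a clear gap to the fingertip edge at row 219.

Run:
```python
from h import *
ctr=np.array([.573,-.0753]);a=np.radians(-6.4);R=np.array([[np.cos(a),-np.sin(a)],[np.sin(a),np.cos(a)]])
w=load('w4');s=load('sc4')
g=lambda c,u,v,z,f:(R.T@(onz(c,u,v,z,f)[:2]-ctr)*1000).round(1)
for z in(.06,.07,.08,.09,.10): print(z,'w',g(w,253,229.5,z,True),'s',g(s,246.9,174.5,z,False), g(s,246,175.5,z,False))
print('pin',g(w,254,201.5,.102,True), g(s,180+247*105/400,130+189*.25,.102,False))
p=R.T@(r.get_state()['tcp_pos'][:2]-ctr)*1000; print('tcp',p)
```

```text
0.06 w [-85.3 -13.4] s [-103.8  -18.8] [-99.8 -20.4]
0.07 w [-80.9 -13.4] s [-93.5 -16.9] [-89.6 -18.4]
0.08 w [-76.4 -13.4] s [-83.2 -14.9] [-79.4 -16.4]
0.09 w [-72.  -13.4] s [-72.9 -13. ] [-69.2 -14.5]
0.1 w [-67.6 -13.4] s [-62.7 -11.1] [-59.  -12.5]
pin [-50.7 -14. ] [-50.7 -13.7]
tcp [-80.72408488 -14.50272238]
```

Confirmed: the tip is at z≈0.09 and its front at x≈-72. The pin is at x≈-50.7, so travel is about 0. I'll go 5 mm lower and push.

Request:
drive_tool(
  plan="0 0 0.3 0; 0.2 0 0.5 0; 0.6 0 0.5 0; 1.0 0 0.5 0; 1.4 0 0.5 0; 1.8 0 0.5 0; 2.2 0 0.5 0; 2.6 0 0.5 0",
)

```text
time_s: 9.5
tcp_pos: [0.517, -0.0837, 0.0656]
eef_rot: [180.0, 0.0, -6.4]
contact_force: [-1.0, -0.8, 1.1]
gripper_width: 0.0002
```

Request:
drive_tool(
  plan="0.4 0 0 0; 0.8 0 0 0; 1.2 0 0 0; 1.6 0 0 0; 2.0 0 0 0; 2.4 0 0 0; 2.8 0 0 0; 3.2 0 0 0",
)

```text
time_s: 10.5
tcp_pos: [0.5489, -0.0872, 0.0656]
eef_rot: [180.0, 0.0, -6.4]
contact_force: [-2.2, 0.1, 0.5]
gripper_width: 0.0007
```

Run:
```python
from h import *
w=cap('wrist','w5')['frame'][60:320,150:360]; 
s=r.get_state(); print(s['time_s'],s['tcp_pos'],s['contact_force'],s['gripper_width'])
cv2.imwrite('pics/v5.png',cv2.resize(w,None,fx=2,fy=2,interpolation=2)[:,:,::-1])
```

```text
10.55 [ 0.54950151 -0.08723631  0.06566732] [ 0.14600866 -0.32215743 -0.23229731] 0.0006406204842814602
```

View pics/v5.png

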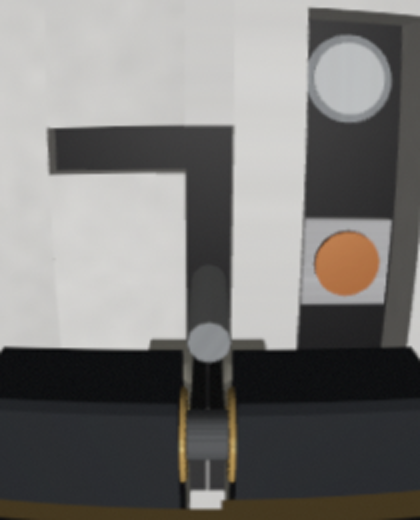

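The pin (209,343) now moves with the fingertip, and the filter has advanced in the window. I'll carry on to the corner.

Request:
drive_tool(
  plan="0.5 0 0 0; 1.0 0 0 0; 1.6 0 0 0; 2.2 0 0 0; 2.8 0 0 0; 3.4 0 0 0; 3.9 0 0 0; 4.3 0 0 0",
)

```text
time_s: 11.55
tcp_pos: [0.5918, -0.092, 0.0656]
eef_rot: [180.0, -0.0, -6.4]
contact_force: [-0.9, -0.3, 0.7]
gripper_width: 0.0003
```

Request:
drive_tool(
  plan="0.15 0 0 0; 0.3 0 0 0; 0.4 0 0 0",
)

```text
time_s: 11.92
tcp_pos: [0.5953, -0.0924, 0.0656]
eef_rot: [-180.0, 0.0, -6.4]
contact_force: [-0.5, -0.7, -0.2]
gripper_width: 0.0002
```

```bash
cat >> h.py <<'E'
ctr=np.array([.573,-.0753]);_a=np.radians(-6.4);R=np.array([[np.cos(_a),-np.sin(_a)],[np.sin(_a),np.cos(_a)]])
def sh(c,u,v,z,f): return (R.T@(onz(c,u,v,z,f)[:2]-ctr)*1000).round(1)
def pinfind(c):
    g=cv2.cvtColor(c['frame'],cv2.COLOR_RGB2GRAY)
    cs=cv2.HoughCircles(cv2.resize(g,None,fx=4,fy=4,interpolation=2)[600:1100,600:1300],3,1,20,param1=120,param2=.6,minRadius=24,maxRadius=50)
    return [] if cs is None else [((x+600)/4,(y+600)/4,q/4) for x,y,q in cs[0][:4]]
E
python3 - <<'E'
from h import *
c=load('w5'); print(sh(c,254.5,231.5,.102,True)); print([(np.round(q,1),sh(c,q[0],q[1],.102,True)) for q in pinfind(c)])
c=cap('wrist','w6'); print([(np.round(q,1),sh(c,q[0],q[1],.102,True)) for q in pinfind(c)])
s=r.get_state(); print(s['time_s'],R.T@(s['tcp_pos'][:2]-ctr)*1000,R.T@s['contact_force'][:2],s['contact_force'])
E
```

```text
[ -7.4 -14.3]
[(array([254.6, 231.1,  10.2], dtype=float32), array([ -7.2, -14.3])), (array([318.9, 191.9,  12.4], dtype=float32), array([ 14.3, -47.1])), (array([286.9, 222.6,  12.4], dtype=float32), array([ -2.5, -31.2])), (array([321.9, 187.6,  12.4], dtype=float32), array([ 16.5, -48.5]))]
[(array([255.4, 230.1,  11.2], dtype=float32), array([ 40.1, -14.7])), (array([320.1, 189.4,  12.4], dtype=float32), array([ 62.3, -47.6])), (array([288.1, 224.1,  11.2], dtype=float32), array([ 43.4, -31.8])), (array([231.4, 239.6,  10.2], dtype=float32), array([34.5, -1.9]))]
11.975 [ 24.24397286 -14.52310037] [-0.00258756 -0.86281298] [-0.09874827 -0.85714743  0.27989444]
```

Request:
drive_tool(
  plan="0.08 0 0 0; 0.15 0 0 0; 0.2 0 0 0; 0.2 0 0 0",
)

```text
time_s: 12.48
tcp_pos: [0.5963, -0.0926, 0.0656]
eef_rot: [180.0, 0.1, -6.4]
contact_force: [-5.6, 0.4, 4.4]
gripper_width: 0.0008
```

Request:
drive_tool(
  plan="0.05 0 0 0; 0.1 0 0 0; 0.1 0 0 0",
)

```text
time_s: 12.85
tcp_pos: [0.5965, -0.0927, 0.0656]
eef_rot: [180.0, 0.2, -6.4]
contact_force: [-7.9, 1.7, 5.6]
gripper_width: 0.0002
```

The far wall gives about 8 N, so the pin is at the corner. I'll retreat, lift, swing to the pin's -y side and turn the hand 90°, so the same finger face pushes along +y.

Request:
drive_tool(
  plan="-1 0 0 0; -2 0 0 0; -2 0 -1.5 0; -2 0 -3 0; -2 0 -4 -0.1; -1 1 -4 -0.25; 0 2 -4 -0.4; 1.3 2.55 -4 -0.55",
)

```text
time_s: 13.85
tcp_pos: [0.6096, -0.12, 0.1073]
eef_rot: [180.0, -0.1, 25.4]
contact_force: [0.4, 0.1, 0.4]
gripper_width: 0.0005
```

Request:
drive_tool(
  plan="0 0 0 -0.17; 0 0 0 -0.34; 0 0 0 -0.51; 0 0 0 -0.68; 0 0 0 -0.85; 0 0 0 -1.021; 0 0 0 -1.021; 0 0 0 -1.021",
)

```text
time_s: 14.85
tcp_pos: [0.6089, -0.1196, 0.1063]
eef_rot: [179.9, -0.0, 83.4]
contact_force: [-0.6, -0.1, -0.3]
gripper_width: 0.0003
```

Run:
```python
from h import *
c=cap('wrist','w7'); print([(np.round(q,1),sh(c,q[0],q[1],.102,True)) for q in pinfind(c)])
s=r.get_state(); print(s['time_s'],R.T@(s['tcp_pos'][:2]-ctr)*1000,s['tcp_pos'],s['eef_rot'],s['contact_force'])
cv2.imwrite('pics/v7.png',c['frame'][:,:,::-1])
```

```text
[(array([252.6, 191.4,   8.4], dtype=float32), array([ 40.8, -14.6])), (array([259.1, 225.9,  12.4], dtype=float32), array([ 45.1, -38.7])), (array([282.1, 222.9,  12.4], dtype=float32), array([ 60.5, -36.7])), (array([253.6, 224.4,   9.5], dtype=float32), array([ 41.4, -37.6]))]
14.9 [ 40.51224788 -39.98727241] [ 0.60880243 -0.11955393  0.10618638] [ 1.79956255e+02 -7.53081162e-03  8.34272978e+01] [ 0.39514582 -0.51995082  0.52045438]
```

View pics/v7.png

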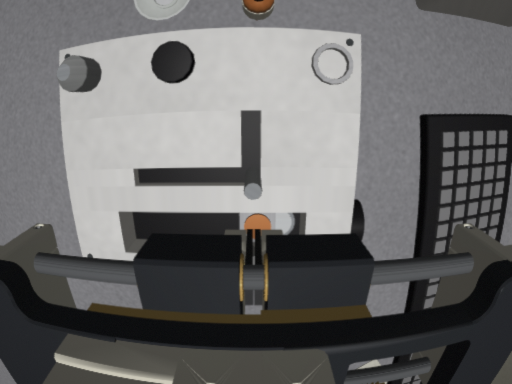

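The pin top (253,191) sits in the corner at shuttle (40.8, -14.6), and the hand is lined up behind it on the -y side. Bystanders are in place. I'll go down and push along +y.

Request:
drive_tool(
  plan="0 0 0.8 0; 0 0 1.8 0; 0 0 2.8 0; 0 0 3.6 0; 0 0 4.0 0; 0 0 4.1 0; 0.3 0 4.1 0; 0.6 0 4.1 0",
)

```text
time_s: 15.9
tcp_pos: [0.6094, -0.1133, 0.065]
eef_rot: [180.0, -0.0, 83.6]
contact_force: [-0.2, 0.4, -0.3]
gripper_width: 0.0005
```

Request:
drive_tool(
  plan="0.3 0 0 0; 0.6 0 0 0; 0.9 0 0 0; 1.2 0 0 0; 1.5 0 0 0; 1.8 0 0 0; 2.1 0 0 0; 2.4 0 0 0",
)

```text
time_s: 16.9
tcp_pos: [0.6119, -0.0895, 0.0647]
eef_rot: [180.0, -0.0, 83.6]
contact_force: [-0.6, -0.6, 1.8]
gripper_width: 0.0007
```

Request:
drive_tool(
  plan="0.4 0 0 0; 0.8 0 0 0; 1.2 0 0 0; 1.6 0 0 0; 1.9 0 0 0; 2.1 0 0 0; 2.3 0 0 0; 2.3 0 0 0",
)

```text
time_s: 17.9
tcp_pos: [0.6143, -0.0667, 0.0646]
eef_rot: [-180.0, -0.0, 83.6]
contact_force: [-0.1, -0.6, -0.8]
gripper_width: 0.0005
```

Run:
```python
from h import *
c=cap('wrist','w8'); print([(np.round(q,1),sh(c,q[0],q[1],.102,True)) for q in pinfind(c)])
s=r.get_state(); print(s['time_s'],R.T@(s['tcp_pos'][:2]-ctr)*1000,s['tcp_pos'],s['contact_force'])
```

```text
[(array([253.9, 231.4,  10.3], dtype=float32), array([40.9, 29.1])), (array([251.6, 205.6,  11.2], dtype=float32), array([39.7, 43.4])), (array([229.9, 241.1,  11.8], dtype=float32), array([28.2, 23.4])), (array([274.6, 219.4,  10.2], dtype=float32), array([51.6, 35.9]))]
17.95 [40.04973838 13.08255717] [ 0.61425844 -0.06676328  0.0645432 ] [ 0.165775   -0.34311507  0.68296132]
```

The pin is at y≈28–29, nearly home. I'll push on gently until it stops.

Request:
drive_tool(
  plan="0.1 0 0 0; 0.2 0 0 0; 0.2 0 0 0",
)

```text
time_s: 18.32
tcp_pos: [0.6144, -0.0652, 0.0646]
eef_rot: [-180.0, 0.0, 83.6]
contact_force: [0.5, -2.9, 0.3]
gripper_width: 0.0006
```

Request:
drive_tool(
  plan="0.06 0 0 0; 0.12 0 0 0; 0.12 0 0 0",
)

```text
time_s: 18.7
tcp_pos: [0.6144, -0.0649, 0.0646]
eef_rot: [-180.0, 0.1, 83.6]
contact_force: [-0.0, -7.3, -0.0]
gripper_width: 0.0005
```

Request:
drive_tool(
  plan="0.06 0 0 0; 0.12 0 0 0; 0.12 0 0 0",
)

```text
time_s: 19.08
tcp_pos: [0.6144, -0.0645, 0.0647]
eef_rot: [-179.9, 0.1, 83.6]
contact_force: [0.5, -11.5, -0.2]
gripper_width: 0.0003
```

The closed end gives a firm 11.5 N. Now I'll back off, lift and move the hand away.

Request:
drive_tool(
  plan="-0.6 0 0 0; -1.6 0 0 0; -2.8 0 0 0; -2.8 0 -2 0; -2.8 0 -5 0; -2.8 0 -9 0; -2.8 0 -12 0; -2.8 0 -14 0",
)

```text
time_s: 20.08
tcp_pos: [0.6121, -0.0907, 0.2066]
eef_rot: [179.9, -0.0, 83.6]
contact_force: [-0.0, 0.2, 0.1]
gripper_width: 0.0006
```

Request:
drive_tool(
  plan="-3 0 -1 0; -7 0 -2 0; -11 0 -2 0; -15 0 -2 0; -19 0 -2 0; -22 0 -2 0; -23 0 -2 0; -23 0 -2 0",
)

```text
time_s: 21.08
tcp_pos: [0.5889, -0.2795, 0.2201]
eef_rot: [179.4, 4.1, 79.5]
contact_force: [-0.1, 0.6, -0.4]
gripper_width: 0.0001
```

Run:
```python
from h import *
c=cap('top','top9'); b=cap('scene','sc9')
s=r.get_state(); print(s['time_s'],s['tcp_pos'],s['contact_force'],abs(s['qd']).max())
A=cv2.resize(c['frame'][125:265,190:350],(480,420),interpolation=2); B=cv2.resize(b['frame'][150:270,160:332],(320,223),interpolation=2)
B=np.vstack([B,np.zeros((197,320,3),np.uint8)])
cv2.imwrite('pics/v9.png',np.hstack([A,B])[:,:,::-1])
```

```text
21.175 [ 0.5891521  -0.27898918  0.22039401] [ 0.08504035 -0.91742089  0.02789578] 0.262609862763591
```

View pics/v9.png

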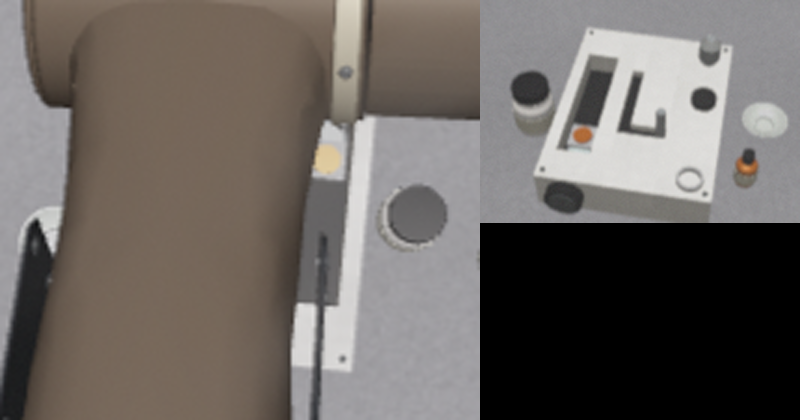

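Scene view: the pin top is at (661,113), at the closed end of the short leg, and the filter sits under the light spot. The objective, cap, ring, dish, bottle and jar stand as before. One numeric check, then I hand in.

Run:
```python
from h import *
b=load('sc9'); print('pin',sh(b,257.3,209.8,.102,False))
d=np.abs(load('sc1')['frame'].astype(int)-b['frame']).max(2)[100:280,100:345]
m=cv2.morphologyEx((d>40).astype(np.uint8),2,np.ones((2,2))); n,l,s,c=cv2.connectedComponentsWithStats(m)
print([(tuple((c[i]+100).round()),s[i][4]) for i in range(1,n) if s[i][4]>5])
print(r.close_job())
```

```text
pin [41.4 30.6]
[((np.float64(127.0), np.float64(122.0)), np.int32(2440)), ((np.float64(246.0), np.float64(184.0)), np.int32(74)), ((np.float64(224.0), np.float64(195.0)), np.int32(135)), ((np.float64(258.0), np.float64(215.0)), np.int32(60)), ((np.float64(216.0), np.float64(223.0)), np.int32(146))]
the job is handed in; nothing more can be done
None
```

The pin is fully home at the closed end of the short leg, the filter is in the light path, and the job is handed in. I pushed the pin along the long leg to the corner, went round to its -y side, and pushed it across until it stopped.

- **Pin position:** the last image puts the pin top at shuttle (41.4, 30.6) mm, against a nominal (40, 30). The far wall of the long leg stopped the push at about 8 N and the closed end at about 11.5 N.
- **Other things:** comparing the first and last scene images, only the pin, the filter and the arm changed. One large change around (127,122) I took to be the arm; it overlaps the slide box, so that image does not confirm the box stayed put. The hand never went near it.
- **Hand and time:** the hand was clear of everything, with force readings at noise level, about 21 s into the 51 s limit.
- **Failed first pass:** my first push went over the pin without touching it. Two camera views put the closed fingertips about 28 mm higher than the stated offset. I checked this, went back and pushed lower.
- **Small mismatch:** the final retreat stopped slightly off the commanded pose, by about 4° of tilt, near the edge of the arm's reach.

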